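# Put the dough scraper away in its slanted block

### The job

The washed dough scraper (blue handle) stands in the draining rack. Lift it out and slide its blade into the slot of the slanted wooden block until the handle rests on the block; keep hold of it until it is fully home rather than dropping it in, then let go. Do not knock over or push around the two tins and the mug.

Things in the scene. Friction and masses are not known exactly. Their poses are not given: they have to be found in the camera images.
- scraper: Dough scraper, 0.15-0.28 kg. Steel blade 4 mm thick (x), 100 mm wide (y; 90 over the lowest 8 mm), z = 0 to 75 mm; above it a blue bar handle 26 mm thick (x), 132 mm wide (y), z = 75 to 115 mm, to be gripped across x. Origin: middle of the blade's foot; z up the blade to the handle. Both sides alike. Starts blade down in the rack, leaning a few degrees at most.
- block: Fixed wooden block, 70 x 150 x 95 mm. Origin: middle of the slot's mouth, in the top face; z out of the slot, leaning 30 deg from vertical to the robot's side; x across the slot, away from the robot and up; y along it. Slot 10 mm thick (x; dark lead-ins widen it to 24 over the top 8), 112 long (y), 89 deep. Home: handle on the top face, scraper origin at z = -75 mm, axes parallel either way.
- holder: The block's fixed dark wooden base, a plate 150 x 160 x 14 mm on the worktop, reaching from x = -60 to +90 mm in this frame; origin on the worktop, 112 mm straight below the middle of the slot's mouth; z up. It stands left or right of the rack.
- rack: Fixed draining rack: grey tray 130 (x) x 160 (y) x 10 mm with three pairs of steel wire hoops, 70 mm high, 106 mm wide (y), at x = -42, 0 and 42 mm. Origin: middle of its underside; z up. The scraper stands on the tray (foot at z = 10 mm) between the middle pair, 8 mm between the wires; lift it 80 mm straight up to clear them.
- tin_tuna: Low round tin, 86 mm across, 40 mm high, loose bystander; origin at the middle of its underside.
- tin_tomato: Tall round tin, 76 mm across, 110 mm high, loose bystander; origin at the middle of its underside.
- mug_a: White mug with a handle, 92 x 127 mm, 95 mm high, loose bystander; origin at the middle of its underside.
Things that resemble listed ones, but are neither listed nor needed, are in the scene too. Leave any orange look-alike of the scraper alone.

How it is judged:
By the outcome, as a careful person would: the job done as asked, in the order asked, and still so for the second after the job is handed in, with the robot touching nothing.
It also fails if it takes over 51 s, if anything falls off the work surface, if the arm or the gripper's body presses on something with over 40 N, if the wrist force passes 120 N, or if a joint passes its speed limit or range.

### The arm

A 7-joint arm with a two-finger parallel gripper is mounted at the origin on a cart in front of the work surface, level with it; the furniture and walls round the work are solid. World frame = base frame: x ahead of the robot, y to its left, z up, the work surface at z = 0. Lengths are in m, angles in degrees, forces in N, time in s.
With the tool pointing down it reaches from about 0.425 to 0.925 m from the base axis. Payload 6.8 kg.
Tool frame: the origin (TCP) lies midway between the tips of the shut fingers; the grasp point (between the pads) lies 19 mm behind it; z points along the fingers, y is the line along which they close (so a half turn about z gives the same grasp; the last joint's range is limited). The gripper opens to 85 mm and grips with 20 to 120 N. Pads are 22 mm wide; open, the fingers measure 114 mm over their backs; the gripper's body (76 mm by 85 mm) begins 54 mm behind the grasp point. The pads swing forward as they close: fully open they stand 13 mm farther back than shut.
Start: joints at [62.16, 27.33, 1.283, 89.118, -0.659, 63.558, -4.761], TCP at [0.249, -0.627, 0.231] pointing down, gripper open.
Joint ranges: [-169.35, 169.35], [-19.33, 120.38], [-80.79, 83.38], [13.8, 139.57], [-78.32, 258.32], [9.67, 109.79], [-169.56, 169.56]. Speed limits (degrees/s): [136.94, 136.94, 180, 180, 180, 180, 180].

### API

Orientations are given as a 3x3 rotation matrix whose columns are the frame's x, y, z axes.
In Python, from bench import move_pose, move_straight, move_joints, let_go, clamp, wait, solve_ik, get_obs, grab_frame, camera_params, MotionError, sign_off gives the robot as it stands. Calls block until the motion is done:
- move_pose(position, orientation): joint-space move of the TCP to a pose.
- move_straight(position, orientation=None, velocity=0.15): straight line of the TCP; orientation=None keeps the orientation; velocity is the mean speed in m/s.
- move_joints(angles): joint-space move.
- let_go() and clamp(force=None): open the fingers fully, or close them until they stop; force is the grip in N (None keeps the last).
- wait(seconds).
- solve_ik(position, orientation): joint angles nearest the present ones, or None.
- get_obs(): the state.
- grab_frame(name): name is "scene" or "side" or "wrist"; returns the picture (480x640x3 uint8, red, green, blue); there is no depth.
- camera_params(name): a dict with "mtx" (3x3 intrinsics, pixels), "rvec" (rotation vector, rad) and "tvec" (3), from world to camera coordinates, as OpenCV has them. Camera axes: x right, y down, z forward; pixel columns grow to the right and rows downward; lengths in m; the calibration is good to about 2 mm. The wrist camera is an equidistant fisheye: a pixel r from the principal point sees the ray r / f radians off the axis. A picture is of the moment at which its call begins: read the wrist's pose just before it. camera_params takes no time and is no camera call; for the wrist camera it gives the pose at the moment of the call.
A pose or a line that the arm cannot do raises MotionError and nothing moves.
- sign_off(): hands the job in; it is judged then, once.
The state is a dict: "time": time; "qpos": joint angles; "qd": joint speeds; "joint_torque": joint torques, N m; "tcp_pos": TCP position; "eef_rot": TCP orientation; "wrist_force": force on the tool from outside, world axes, zero at the start; "wrist_torque": the same for the moment, N m; "width": finger opening in m; "gripper_force": force on a finger pad.
Only numpy, scipy, OpenCV 4.12 (cv2) and the standard library are available. Lean on these libraries where they do the work, as an engineer would, in place of code of your own. Each camera call takes 0.05 s, during which the arm holds its last target. There are 200 camera calls.

## Working session

There is one attempt and no reset: what is moved stays moved. The work goes in short steps, each a Python script; the robot and the scene stay as the last script left them, time stands still between calls to the robot, and variables do not carry over. Pictures are saved under pics/ and viewed, at most 12 in all, crops included, and the job is handed in when it is done.

```bash
mkdir -p pics; python3 - <<'E'
from bench import *
import cv2,numpy as np
for n in("scene","side"):
    f=grab_frame(n); cv2.imwrite(f"pics/{n}0.png",f[:,:,::-1])
    p=camera_params(n); R=cv2.Rodrigues(p["rvec"])[0]; print(n,p["mtx"].tolist(),(-R.T@p["tvec"]).round(3),R[2].round(3))
print(get_obs()["time"])
E
```

```text
scene [[482.98166248777704, 0.0, 319.79991766076506], [0.0, 482.98166248777704, 238.90635810100648], [0.0, 0.0, 1.0]] [-0.402  0.559  0.95 ] [ 0.673 -0.414 -0.613]
side [[520.1254623879679, 0.0, 320.1828589446052], [0.0, 520.1254623879679, 237.35247141843675], [0.0, 0.0, 1.0]] [0.226 1.092 0.974] [ 0.219 -0.769 -0.601]
0.1
```

View pics/scene0.png

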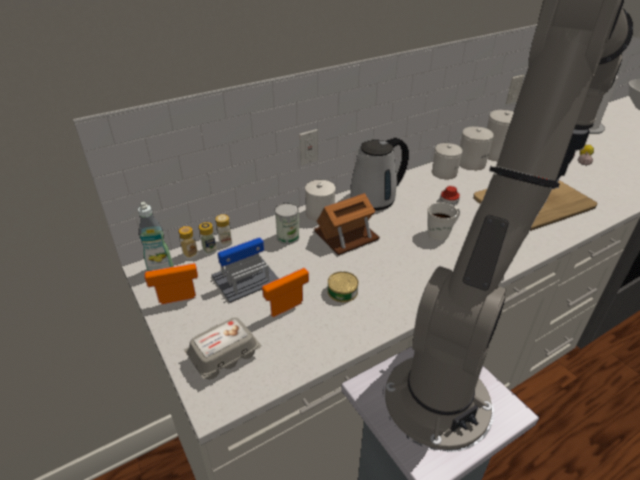

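View pics/side0.png

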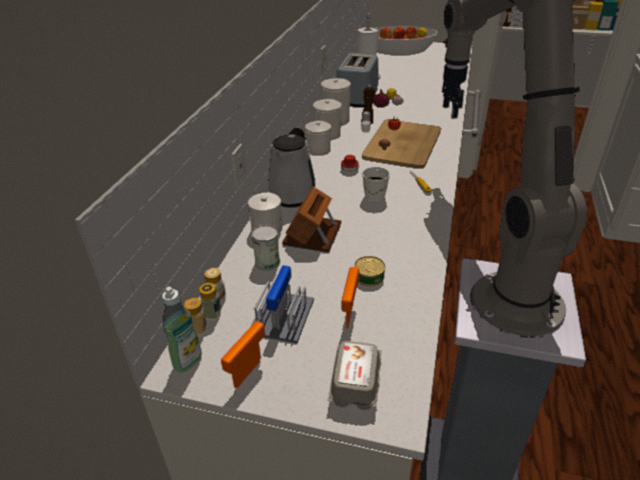

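The scene view shows the rack and blue handle at about (241,250) and the block at (347,222). Tomato tin is at (287,223), tuna at (342,286), mug at (440,220), with orange look-alikes at (173,285) and (287,290). Next I'll get coarse positions, then look with the wrist camera.

```bash
cat > h.py <<'E'
from bench import *
import cv2,numpy as np
def ray(n,uv,p=None):
    p=p or camera_params(n); M=p["mtx"]; R=cv2.Rodrigues(np.array(p["rvec"],float))[0]
    d=np.array([(uv[0]-M[0,2])/M[0,0],(uv[1]-M[1,2])/M[1,1],1.])
    if n=="wrist":
        th=np.hypot(d[0],d[1]); k=np.sin(th)/th if th>1e-9 else 1; d=np.array([d[0]*k,d[1]*k,np.cos(th)])
    return -R.T@np.ravel(p["tvec"]),R.T@d
def plane(n,uv,z,p=None):
    c,d=ray(n,uv,p); return c+d*(z-c[2])/d[2]
def tri(rs):
    A=np.zeros((3,3));b=np.zeros(3)
    for c,d in rs:
        d=d/np.linalg.norm(d);P=np.eye(3)-np.outer(d,d);A+=P;b+=P@c
    return np.linalg.solve(A,b)
def mask(f,lo,hi,s=120,v=50):
    h=cv2.cvtColor(f,cv2.COLOR_RGB2HSV); return cv2.inRange(h,(lo,s,v),(hi,255,255))
E
python3 - <<'E'
from h import *
r=[]
for n in("scene","side"):
    f=cv2.imread(f"pics/{n}0.png")[:,:,::-1].copy()
    m=mask(f,105,130); k,l,s,c=cv2.connectedComponentsWithStats(m); i=1+np.argmax(s[1:,4])
    print(n,s[i],c[i]); r.append(ray(n,c[i]))
    print(cv2.boxPoints(cv2.minAreaRect(np.argwhere(l==i)[:,::-1].astype(np.float32))).round())
print("blue",tri(r).round(3))
for a,pt in dict(tuna=((342,278),.04),tom=((288,210),.11),mug=((440,212),.095),egg=((222,342),.07)).items(): print(a,plane("scene",*pt).round(3))
# block base corners in side & scene
for n,u in (("scene",[(315,233),(346,249),(378,233)]),("side",[(285,243),(327,249),(341,222)])):
    print([plane(n,x,.014).round(3) for x in u])
print([plane("scene",x,0.01).round(3) for x in [(212,290),(228,298),(278,279)]])
print("orange",[plane("scene",x,0).round(3) for x in [(160,303),(194,299),(270,313),(301,300)]])
p=camera_params("wrist");print(p,get_obs()["eef_rot"])
E
```

```text
scene [218 238  46  28 619] [240.48303716 251.38933764]
[[217. 253.]
 [261. 237.]
 [266. 250.]
 [221. 266.]]
side [266 266  24  45 567] [277.97883598 288.39858907]
[[262. 306.]
 [282. 263.]
 [294. 269.]
 [275. 312.]]
blue [0.591 0.205 0.104]
tuna [ 0.412 -0.016  0.04 ]
tom [ 0.693 -0.001  0.11 ]
mug [ 0.456 -0.409  0.095]
egg [0.348 0.364 0.07 ]
[array([ 0.658, -0.076,  0.014]), array([ 0.539, -0.116,  0.014]), array([ 0.553, -0.249,  0.014])]
[array([ 0.672, -0.084,  0.014]), array([ 0.541, -0.085,  0.014]), array([ 0.532, -0.23 ,  0.014])]
[array([0.587, 0.302, 0.01 ]), array([0.535, 0.277, 0.01 ]), array([0.531, 0.124, 0.01 ])]
orange [array([0.624, 0.44 , 0.   ]), array([ 0.59 ,  0.355, -0.   ]), array([0.433, 0.2  , 0.   ]), array([0.432, 0.105, 0.   ])]
{'mtx': array([[371.64829954,   0.        , 320.31299181],
       [  0.        , 371.64829954, 237.45357717],
       [  0.        ,   0.        ,   1.        ]]), 'rvec': array([-2.38643941,  1.61801842,  0.24994833]), 'tvec': array([-0.67381915, -0.04069758,  0.38063455])} [[ 9.29454963e-01  3.68934916e-01 -7.06763225e-04]
 [ 3.68935575e-01 -9.29453811e-01  1.46789095e-03]
 [-1.15347550e-04 -1.62508862e-03 -9.99998673e-01]]
```

```bash
cat >> h.py <<'E'
def ori(tilt,yaw,s=1):
    t,a=np.radians(tilt),np.radians(yaw)
    z=np.array([np.sin(t),0,-np.cos(t)]);y=s*np.array([np.cos(t),0,np.sin(t)])
    Rz=np.array([[np.cos(a),-np.sin(a),0],[np.sin(a),np.cos(a),0],[0,0,1]])
    return Rz@np.c_[np.cross(y,z),y,z]
E
python3 - <<'E'
from h import *
p=camera_params("wrist");R=cv2.Rodrigues(p["rvec"])[0];o=get_obs();c=-R.T@p["tvec"]
print("cam in tool",(o["eef_rot"].T@(c-o["tcp_pos"])).round(3),(o["eef_rot"].T@R.T).round(2))
for s in(1,-1):
    for P,t in(((.47,-.16,.33),30),((.6,-.16,.125),30),((.59,.205,.3),0),((.59,.205,.1),0)):
        q=solve_ik(P,ori(t,0,s)); print(s,P,None if q is None else np.round(q))
E
```

```text
cam in tool [ 0.075  0.    -0.143] [[ 0.   -0.95 -0.3 ]
 [ 1.    0.   -0.  ]
 [ 0.   -0.3   0.95]]
1 (0.47, -0.16, 0.33) [ 44.  -8. -24. 124. -22.  37.  34.]
1 (0.6, -0.16, 0.125) [ 51.  27. -46. 122.  59.  15. -42.]
1 (0.59, 0.205, 0.3) [ 12.  28. -52.  89.  22.  74. -43.]
1 (0.59, 0.205, 0.1) [  8.  39. -46. 100.  33.  56. -52.]
-1 (0.47, -0.16, 0.33) [  35.   -8.  -16.  124.  -20.   36. -148.]
-1 (0.6, -0.16, 0.125) [ -7.  22.  24. 126. -75.  16. -97.]
-1 (0.59, 0.205, 0.3) [ 20.  34. -68.  89.  32.  79. 129.]
-1 (0.59, 0.205, 0.1) [ 20.  51. -68.  99.  51.  67. 116.]
```

```bash
python3 - <<'E'
from h import *
import pickle
P={}
def shot(k):
    P[k]=camera_params("wrist");f=grab_frame("wrist");cv2.imwrite(f"pics/{k}.png",f[:,:,::-1])
move_pose((.47,-.17,.33),ori(30,0));shot("b1");o=get_obs();print(o["time"],np.round(o["qpos"]))
move_pose((.50,-.12,.33),ori(20,0));shot("b2")
move_pose((.57,.20,.30),ori(0,0));shot("r1")
o=get_obs();print(o["time"],np.round(o["qpos"]))
pickle.dump(P,open("P.pkl","wb"))
E
```

```text
2.0083 [ 44.  -7. -23. 123. -22.  37.  36.]
3.825 [ 17.  28. -58.  92.  24.  74. -45.]
```

View pics/b1.png

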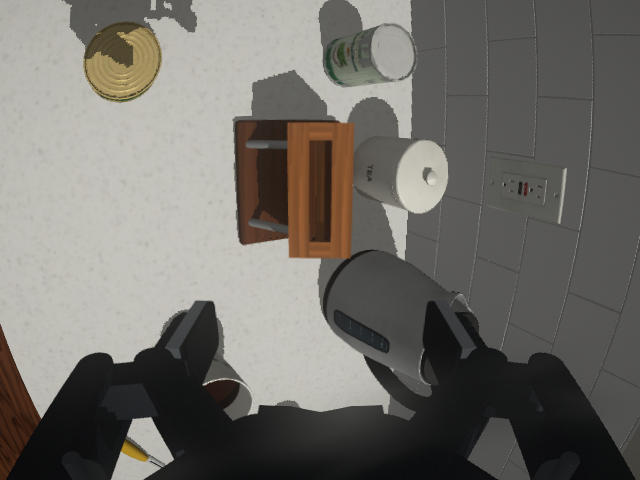

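View pics/b2.png

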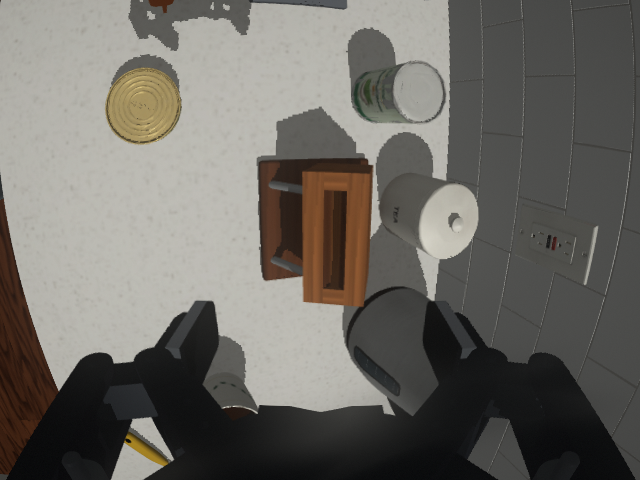

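View pics/r1.png

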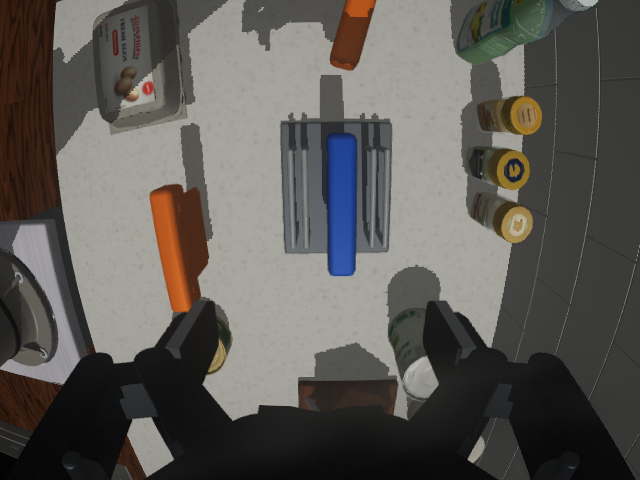

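b1 shows the block's top face at (288,123)-(353,258), with the mouth at (309,140)-(331,241). r1 shows the blue handle at (328,133)-(356,275) and the tray at (281,119)-(391,252). I'll extract the corners.

```bash
python3 - <<'E'
from h import *
import pickle
P=pickle.load(open("P.pkl","rb"))
def order(q): # rows then cols: TL,TR,BR,BL
    q=q[np.argsort(q[:,1])]; a=q[:2][np.argsort(q[:2,0])]; b=q[2:][np.argsort(q[2:,0])]; return np.r_[a,b[::-1]]
C={}
for k in("b1","b2"):
    f=cv2.imread(f"pics/{k}.png")[:,:,::-1].copy()
    h=cv2.cvtColor(f,cv2.COLOR_RGB2HSV); m=cv2.inRange(h,(3,90,105),(20,255,255)); m[320:]=0; m[:100]=0; m[:,:230]=0;m[:,400:]=0
    m=cv2.morphologyEx(m,cv2.MORPH_CLOSE,np.ones((3,3)))
    cs,hi=cv2.findContours(m,cv2.RETR_CCOMP,cv2.CHAIN_APPROX_NONE); i=max((j for j in range(len(cs)) if hi[0][j][3]<0),key=lambda j:cv2.contourArea(cs[j]))
    hs=[j for j in range(len(cs)) if hi[0][j][3]==i]; j=max(hs,key=lambda j:cv2.contourArea(cs[j]))
    out=[]
    for c in(cs[i],cs[j]):
        e=1.
        ap=cv2.convexHull(c)
        while len(ap)>4: e+=.5; ap=cv2.approxPolyDP(cv2.convexHull(c),e,True)
        out.append(order(ap[:,0].astype(float)))
    C[k]=np.r_[out]; print(k,out[0].tolist(),out[1].tolist())
X=np.array([tri([ray("wrist",C[k].reshape(-1,2)[i],P[k]) for k in("b1","b2")]) for i in range(8)])
print(X.round(4))
M=np.array([[sx*a,sy*b,0] for a,b in((.035,.075),(.012,.056)) for sx,sy in((-1,1),(1,1),(1,-1),(-1,-1))])
for s in(slice(0,8),slice(4,8)):
    A,B=X[s],M[s];U,S,Vt=np.linalg.svd((A-A.mean(0)).T@(B-B.mean(0)));D=np.diag([1,1,np.linalg.det(U@Vt)]);R=U@D@Vt
    print("origin",A.mean(0).round(4),"res",np.linalg.norm((A-A.mean(0))-(B-B.mean(0))@R.T,axis=1).round(4));print(R.round(3),"yaw",np.degrees(np.arctan2(R[1,1],R[0,1]))-90)
f=cv2.imread("pics/r1.png")[:,:,::-1].copy();m=mask(f,105,130);m[320:]=0
r=cv2.minAreaRect(np.argwhere(m>0)[:,::-1].astype(np.float32));b=order(cv2.boxPoints(r));print(b.round(1).tolist())
H=np.array([plane("wrist",u,.125,P["r1"]) for u in b]);print("handle",H.round(4).tolist(),H.mean(0))
T=np.array([plane("wrist",u,.01,P["r1"]) for u in [(281,119),(391,119),(389,252),(286,254)]]);print("tray",T.round(4).tolist(),T.mean(0))
h=f[190:210,315:365];print(h[10,:,2].tolist())
E
```

```text
b1 [[288.0, 123.0], [353.0, 123.0], [350.0, 255.0], [290.0, 257.0]] [[309.0, 139.0], [333.0, 141.0], [330.0, 242.0], [308.0, 241.0]]
b2 [[303.0, 172.0], [369.0, 175.0], [362.0, 305.0], [304.0, 301.0]] [[324.0, 189.0], [347.0, 191.0], [343.0, 290.0], [322.0, 288.0]]
[[ 0.5655 -0.0924  0.096 ]
 [ 0.6232 -0.0929  0.1323]
 [ 0.6192 -0.2357  0.1361]
 [ 0.5649 -0.2408  0.0954]
 [ 0.5848 -0.1098  0.1064]
 [ 0.6057 -0.1114  0.1196]
 [ 0.6039 -0.2229  0.118 ]
 [ 0.5829 -0.222   0.1059]]
origin [ 0.5938 -0.166   0.1137] res [0.0029 0.0018 0.0065 0.0013 0.0004 0.0019 0.003  0.0014]
[[ 0.827  0.012 -0.562]
 [-0.007  1.     0.012]
 [ 0.562 -0.006  0.827]] yaw -0.6991764887650049
origin [ 0.5943 -0.1665  0.1125] res [0.0007 0.0007 0.0003 0.0003]
[[ 0.854  0.018 -0.519]
 [-0.021  1.     0.   ]
 [ 0.519  0.01   0.855]] yaw -1.0207092593217908
[[327.0, 133.0], [520.0, 133.0], [520.0, 275.0], [327.0, 275.0]]
handle [[0.575, 0.2671, 0.125], [0.755, 0.2764, 0.125], [0.7751, 0.1341, 0.125], [0.5754, 0.1384, 0.125]] [0.67012803 0.20397897 0.125     ]
tray [[0.5241, 0.2816, 0.01], [0.6511, 0.2826, 0.01], [0.6548, 0.12, 0.01], [0.5265, 0.1176, 0.01]] [0.58912896 0.20044267 0.01      ]
[102, 103, 103, 104, 103, 103, 103, 102, 68, 51, 48, 50, 59, 82, 106, 123, 134, 142, 149, 157, 157, 156, 155, 156, 157, 157, 157, 157, 156, 157, 156, 156, 156, 156, 157, 155, 146, 136, 127, 121, 107, 85, 102, 103, 102, 102, 103, 64, 48, 48]
```

```bash
python3 - <<'E'
from h import *
import pickle
P=pickle.load(open("P.pkl","rb"))
f=cv2.imread("pics/r1.png")[:,:,::-1].copy();m=mask(f,105,130,120,120);k,l,s,c=cv2.connectedComponentsWithStats(m); i=1+np.argmax(s[1:,4])
pts=[];
for r in range(145,265,5):
    cc=np.where(l[r]==i)[0]; pts.append(plane("wrist",((cc[0]+cc[-1])/2,r),.125,P["r1"])); 
    if r%40==25: print(r,cc[0],cc[-1])
pts=np.array(pts);k=np.polyfit(pts[:,1],pts[:,0],1);y=.2025;x=np.polyval(k,y);yaw=-np.degrees(np.arctan(k[0]))
print("handle x",x,"yaw",yaw)
O=ori(0,yaw)
move_pose((x,y,.20),O); move_straight((x,y,.096),velocity=.12)
clamp(60); o=get_obs();print(o["time"],o["width"],o["gripper_force"],o["wrist_force"].round(1) if hasattr(o["wrist_force"],"round") else o["wrist_force"])
move_straight((x,y,.215),velocity=.1);o=get_obs();print(o["time"],o["width"],np.round(o["wrist_force"],1),np.round(o["wrist_torque"],2))
p=camera_params("wrist");g=grab_frame("wrist");cv2.imwrite("pics/g1.png",g[:,:,::-1])
pickle.dump((p,o["tcp_pos"],o["eef_rot"]),open("G.pkl","wb"))
a=grab_frame("side")[180:380,200:400];cv2.imwrite("pics/g1s.png",cv2.resize(a,None,fx=3,fy=3)[:,:,::-1])
E
```

```text
145 330 354
185 330 354
225 330 353
handle x 0.588116742279868 yaw 0.39079405399860734
5.9083 0.024811833507574783 59.68800187110901 [ 0.3 -0.2  3. ]
7.25 0.024836009302605384 [-0.3  0.5 -2.8] [0.01 0.03 0.02]
```

View pics/g1.png

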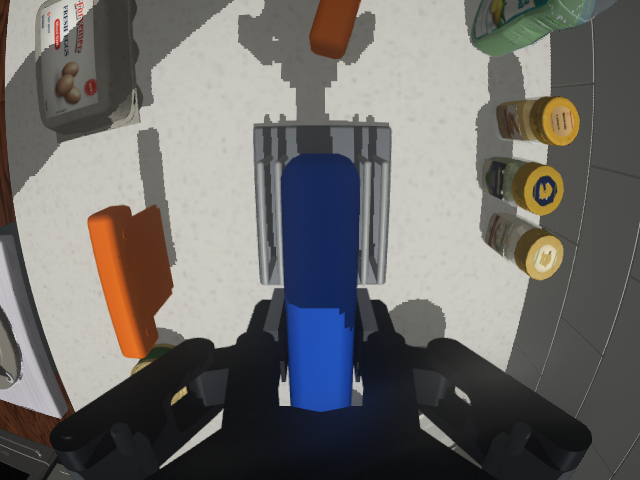

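View pics/g1s.png

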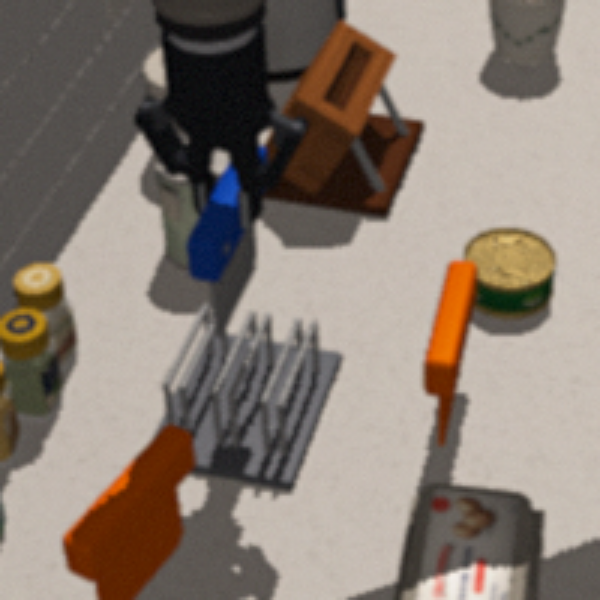

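The scraper is held clear of the rack, with its handle centred between the fingers at column 320 and its far end at row 153. Next I'll carry it to above the slot, along the slot axis.

```bash
cat >> h.py <<'E'
B0=np.array([.5942,-.1663,.1122]);YAW=-1.0
OB=ori(30,YAW); ZB=-OB[:,2]; YB=OB[:,0]; XB=OB[:,1]
E
python3 - <<'E'
from h import *
import pickle
p,t,R=pickle.load(open("G.pkl","rb"))
c,d=ray("wrist",(320,153),p);c=R.T@(c-t);d=R.T@d;print("end in tool",(c+d*(-.029-c[2])/d[2]).round(4))
o=get_obs();move_straight(o["tcp_pos"]+[0,0,.08],velocity=.2)
move_pose(B0+.20*ZB,OB)
o=get_obs();print(o["time"],np.round(o["qpos"],1),np.round(o["wrist_force"],1),o["width"])
print(np.round(solve_ik(B0+.011*ZB,OB),1))
p=camera_params("wrist");g=grab_frame("wrist");cv2.imwrite("pics/i1.png",g[:,:,::-1])
pickle.dump((p,o["tcp_pos"],o["eef_rot"]),open("I.pkl","wb"))
a=grab_frame("side");cv2.imwrite("pics/i1s.png",cv2.resize(a[130:290,230:410],None,fx=3,fy=3)[:,:,::-1])
E
```

```text
end in tool [ 0.0669 -0.001  -0.029 ]
9.3167 [ 57.1  -1.3 -39.2 124.5 -19.3  29.   31.5] [ 0.5  0.7 -2.3] 0.02527850003134307
[  2.9  20.4  12.2 126.4 -68.8  11.   78. ]
```

View pics/i1s.png

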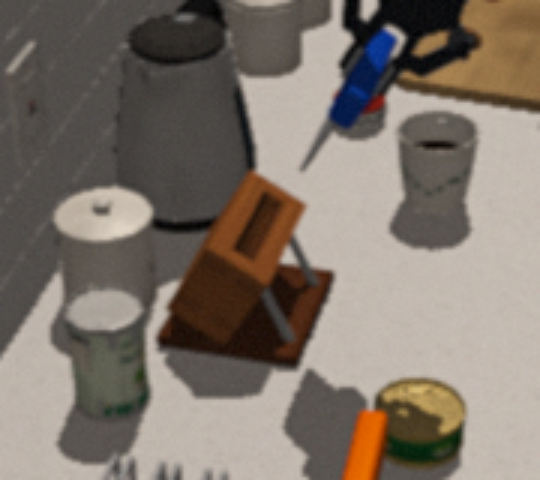

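The blade is in line above the slot. I'll approach until the foot is 12 mm above the mouth and check there.

```bash
python3 - <<'E'
from h import *
import pickle
move_straight(B0+.098*ZB,OB,velocity=.1)
o=get_obs();print(o["time"],np.round(o["qpos"],1),np.round(o["wrist_force"],1),np.round(o["tcp_pos"]-(B0+.098*ZB),4))
q=solve_ik(B0+.011*ZB,OB);print(None if q is None else np.round(q,1))
fr={n:grab_frame(n) for n in("side","wrist")}
a=cv2.resize(fr["side"][150:260,260:370],None,fx=4,fy=4);b=fr["wrist"][40:480,130:510]
cv2.imwrite("pics/j1.png",np.hstack([a,b])[:,:,::-1][:, :800])
E
```

```text
10.5833 [ 46.   11.8 -34.6 125.5   1.2  15.3  11.6] [ 0.  -1.  -2.1] [ 0.0001 -0.      0.0004]
[ 51.7  26.9 -46.2 123.4  62.1  14.3 -45.1]
```

View pics/j1.png

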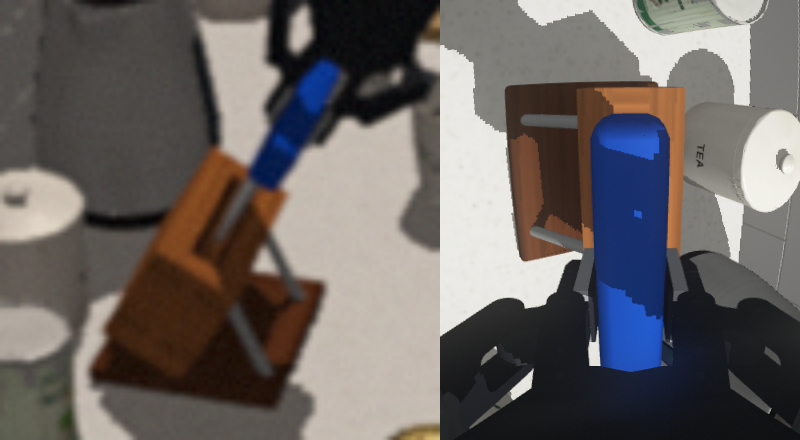

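The blade tip lines up with the mouth in both views. I'll insert in small steps, watching the force.

```bash
python3 - <<'E'
from h import *
for h in [.088,.080,.070,.060,.050,.040,.030,.022,.017,.014,.012]:
    try: move_straight(B0+h*ZB,OB,velocity=.03)
    except MotionError as e: print(h,e);break
    o=get_obs();F=OB.T@np.array(o["wrist_force"]);print(round(o["time"],2),h,"F tool xyz",F.round(1),"T",np.round(OB.T@np.array(o["wrist_torque"]),2),np.round(OB.T@(o["tcp_pos"]-B0-h*ZB)*1e3,1),np.round(o["qpos"][4:],0))
    if np.linalg.norm(F)>14: print("stop");break
E
```

```text
11.17 0.088 F tool xyz [-0.5 -0.7  2.2] T [ 0.76  0.02 -0.02] [ 0.2 -0.2  0.2] [ 3. 14. 10.]
11.58 0.08 F tool xyz [ 0.7 -1.9  1.4] T [ 0.73  0.04 -0.03] [ 0.2 -0.1  0.2] [ 4. 13.  9.]
12.07 0.07 F tool xyz [ 0.4 -0.8  1.1] T [0.73 0.07 0.01] [ 0.2 -0.1  0.2] [ 6. 12.  7.]
12.55 0.06 F tool xyz [ 0.3 -1.1  2.4] T [0.75 0.04 0.01] [ 0.2 -0.1  0.2] [ 7. 11.  6.]
13.03 0.05 F tool xyz [-0.4 -1.7  1.7] T [0.76 0.01 0.03] [ 0.1 -0.2  0.2] [ 9. 10.  3.]
13.52 0.04 F tool xyz [ 0.6 -0.8  1.2] T [ 0.79 -0.05 -0.04] [-0.2 -0.1 -0.1] [23. 10. -9.]
14.0 0.03 F tool xyz [ 0.  -0.2  1.8] T [ 0.72 -0.04 -0.05] [-0.   0.  -0.1] [ 34.  10. -19.]
14.42 0.022 F tool xyz [-0.4 -1.8  1.5] T [ 0.73 -0.04  0.  ] [-0.   0.  -0.1] [ 41.  10. -26.]
14.73 0.017 F tool xyz [-0.3 -0.6  2.1] T [ 0.76 -0.01  0.01] [ 0.  -0.  -0.1] [ 45.  10. -30.]
14.98 0.014 F tool xyz [-0.8 -0.9  1.8] T [ 0.77 -0.    0.01] [ 0.   0.  -0.1] [ 47.  10. -32.]
15.23 0.012 F tool xyz [-0.1 -0.6  2. ] T [ 0.83  0.01 -0.01] [ 0.  -0.  -0.1] [ 49.  10. -33.]
```

```bash
python3 - <<'E'
from h import *
h=.012
while h>.004:
    h-=.0007
    try: move_straight(B0+h*ZB,OB,velocity=.01)
    except MotionError as e: print(h,e);break
    wait(.1);o=get_obs();F=OB.T@np.array(o["wrist_force"]);print(round(o["time"],2),round(h,4),F.round(1),np.round(OB.T@(o["tcp_pos"]-B0-h*ZB)*1e3,1))
    if F[2]<-8: print("seated");break
a=cv2.resize(grab_frame("side")[150:260,260:370],None,fx=4,fy=4);b=grab_frame("wrist")[40:480,130:510]
cv2.imwrite("pics/k1.png",np.hstack([a,b])[:,:,::-1][:, :800])
E
```

```text
15.58 0.0113 [ 0.  -0.6  1.9] [-0. -0. -0.]
15.93 0.0106 [-0.6  0.1 -1.7] [-0.1  0.1 -0.1]
16.28 0.0099 [  0.4  -2.  -16. ] [-0.1  0.1 -0.6]
seated
```

View pics/k1.png

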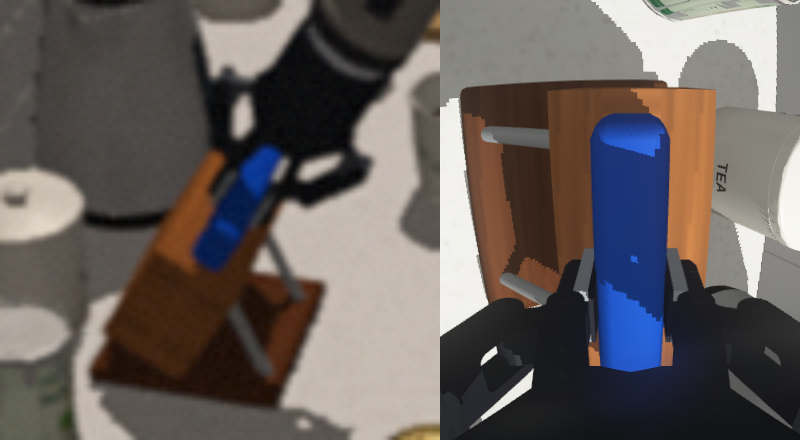

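It seated at the expected depth, and the handle is flush on the face. Now to release and back off along the slot axis.

```bash
python3 - <<'E'
from h import *
move_straight(B0+.0105*ZB,OB,velocity=.01)
let_go();o=get_obs();print(o["time"],o["width"],np.round(o["wrist_force"],1))
for h,v in((.05,.05),(.20,.1)):
    try: move_straight(B0+h*ZB,OB,velocity=v)
    except MotionError as e: print(h,e);break
wait(.5);o=get_obs();print(o["time"],np.round(o["wrist_force"],1))
a=cv2.resize(grab_frame("side")[130:290,240:400],(400,400));b=cv2.resize(grab_frame("wrist")[:400,80:480],(400,400))
cv2.imwrite("pics/l1.png",np.hstack([a,b])[:,:,::-1])
E
```

```text
17.25 0.0853533563497122 [-0.2  0.  -0.2]
20.7667 [ 0.8  0.2 -0.1]
```

View pics/l1.png

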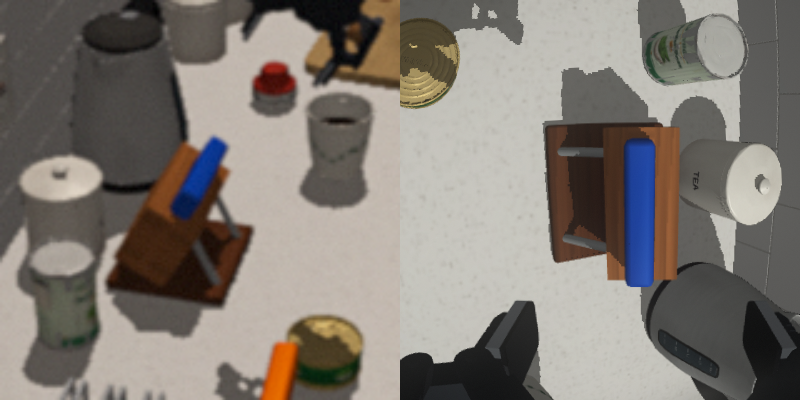

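The scraper sits flush on the block at (640,210) in the picture. The tins and mug are undisturbed and the gripper is clear.

```bash
python3 -c "
from bench import *
print(sign_off())"
```

```text
the job is handed in; nothing more can be done
None
```

The scraper is fully home in the block's slot with its handle on the top face, released only once seated; both tins and the mug look undisturbed, and I handed the job in at about 21 s of the 51 s allowed.

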